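# Set the block heater by its thumbwheel

### The arm

A 6-joint arm with a two-finger parallel gripper is mounted at the origin on the work surface. World frame = base frame: x ahead of the robot, y to its left, z up, the work surface at z = 0. Lengths are in m, angles in degrees, forces in N, time in s.
With the tool pointing down it reaches from about 0.25 to 0.725 m from the base axis. Payload 9.7 kg.
Tool frame: the origin (TCP) lies midway between the tips of the shut fingers; the grasp point (between the pads) lies 19 mm behind it (bot.pinch_z is the distance from the TCP to the grasp point, in m); z points along the fingers, y is the line along which they close (so a half turn about z gives the same grasp; the last joint's range is limited). The gripper opens to 85 mm and grips with 20 to 120 N. Pads are 22 mm wide; open, the fingers measure 114 mm over their backs; the gripper's body (76 mm by 85 mm) begins 54 mm behind the grasp point. The pads swing forward as they close: fully open they stand 13 mm farther back than shut.
Start: joints at [-73.167, 4.979, 10.078, 95.1, 0, 90], TCP at [0.159, -0.526, 0.231] pointing down, gripper open.
Joint ranges: [-179.16, 179.16], [-48.56, 103.87], [-65.8, 70.77], [-126.05, 130.52], [-82.76, 87.17], [-180, 180]. Speed limits (degrees/s): [127.2, 127.2, 147.25, 180, 180, 180].

### API

Orientations are given as [roll, pitch, yaw] about the fixed x, y, z axes, in that order (R = Rz(yaw) Ry(pitch) Rx(roll)).
In Python, from workcell import sensors, camera, camera_params, ticket, bot gives the robot as it stands.
- The arm moves only by the shell command python3 -m jog 'ROWS' [FORCE]. ROWS is JSON, a list that holds one entry, the list of rows, each a list of 5 numbers: the shift along the world's x, y, z in units of 50 mm (1.0 is 50 mm), then the turn about the world's z in units of 5 degrees (1.0 is 5 degrees), then the opening, from 0 (shut) to 1 (fully open). In form: [[[tx, ty, tz, yaw, grip], ...]]. A call has 1 to 8 rows; each row shifts and turns the commanded pose from where the row before left it; what a row does not reach is not made up. A row lasts 1/10 s, in which the tool goes at most 50 mm and 8.59 degrees, less where a joint would pass 70% of its speed; a pose out of reach is approached as far as the arm can. A call is refused whole if a number of a shift passes 1 or a number of a turn 1, either way. A call with a gripper value outside its range is refused whole. The fingers move at their own pace and stop on an object; FORCE is the grip in N (left out, the last holds). Time passes only in rows, so rows that do not move let the fingers close. It gives the time, the measured TCP pose, the force, the opening and the grip force at its end, in the units of the state.
- sensors.get_obs(): the state, without advancing time (a new reading comes with each control period).
- camera(name): name is "scene" or "top" or "wrist"; returns the picture (400x640x3 uint8, blue, green, red); there is no depth.
- camera_params(name): a dict with "fx", "fy", "cx", "cy" (pixels), "T" (4x4, takes a point from camera to world coordinates); the wrist camera has in their place "tool_from_camera" (4x4, takes a point from camera to tool coordinates, whose origin is the TCP and whose axes are the flange's). Camera axes: x right, y down, z forward; pixel columns grow to the right and rows downward; lengths in m; the calibration is good to about 2 mm. A picture is of the moment at which its call begins: read the wrist's pose just before it. camera_params takes no time and is no camera call.
- ticket.job_done(): hands the job in; it is judged then, once.
The state is a dict: "time": time; "q": joint angles; "qd": joint speeds; "joint_efforts": joint torques, N m; "ee_pos": TCP position; "tcp_rot": TCP orientation; "wrist_force": force on the tool from outside, world axes, zero at the start; "torque": the same for the moment, N m; "opening": finger opening in m; "grasp_force": force on a finger pad.
Only numpy, scipy, OpenCV 4.12 (cv2) and the standard library are available. Lean on these libraries where they do the work, as an engineer would, in place of code of your own. Each camera call takes 0.05 s, during which the arm holds its last target. There are 200 camera calls.

### The job

On the heater that holds the yellow tube block, roll the black thumbwheel with a fingertip until the red pointer stands at the middle of the green clip on the scale beside it, then let go. Leave the setting of the other heater, the one with the blue block, as it is.

Things in the scene. Friction and masses are not known exactly. Their poses are not given: they have to be found in the camera images.
- yellow_rim (a point): Crown of the black ribbed thumbwheel, 80 mm across, 16 wide, sunk in the yellow-block heater's deck (80 mm above bench): 12 mm stand proud, 57 along y. z up, y: rolling direction, x: axle, towards tubes (33 mm off, 21 over deck). Sprung axle: yields 1.2 N/mm after 1 N, at most 8 mm (point stays). Pressed 4 to 6 mm by shut fingers dragged along y, it follows by friction (1 N at rim) and stays put.
- yellow_pointer (a point): Middle of the red pointer, 8 mm wide, in the 128 mm black scale slot of the yellow-block heater, 28 mm to -x (robot side) of the wheel, flush with the deck, not to be pushed itself (dips while the wheel is pressed). Axes as yellow_rim. Geared to the wheel: it slides along y as far as the crown of the rim is rolled, the same way, up to 58 mm either side of mid-scale.
- green_clip: Green clip, 20 mm long along y, 12 wide, 3 high, fixed on the deck beside the scale slot of the yellow-block heater, on its -x side (40 mm from the wheel); origin under its middle, at deck height; axes as yellow_rim. A like white clip sits on the other side of mid-scale and is not the target; the green one may be on either side.
- blue_pointer (a point): Red pointer of the other heater, alike but with a blue tube block (it has its own wheel, scale and clips, of no concern). Its setting must stay. Both heaters are white, fixed, 200 x 200 mm and 80 mm high, side by side in either order.

How it is judged (in metres and radians):
At the end, for the whole second after the job is handed in: The red pointer of the yellow-block heater stands at the green clip, within 10 mm of its middle along the scale (y of yellow_pointer in the frame of green_clip between -0.01 and 0.01 m); the robot touches nothing.
It fails at once if the pointer of the blue-block heater is moved by more than 8 mm (distance of blue_pointer from where it was at the start of the episode above 0.008 m).
It also fails if it takes over 35 s, if anything falls off the work surface, if the arm or the gripper's body presses on something with over 40 N, if the wrist force passes 120 N, or if a joint passes its speed limit or range.

## Working session

There is one attempt and no reset: what is moved stays moved. The work goes in short steps, Python scripts to look and compute and a shell command to move; the robot and the scene stay as the last step left them, time stands still between calls to the robot, and variables do not carry over. Pictures are saved under pics/ and viewed, at most 10 in all, crops included, and the job is handed in when it is done.

```bash
mkdir -p pics; python3 - <<'E'
from workcell import *
import cv2
for n in("top","scene"):
    cv2.imwrite(f"pics/{n}.png",camera(n)); p=camera_params(n); print(n,p)
print(sensors.get_obs())
E
```

```text
top {'fx': 512.9579887337432, 'fy': 512.9579887337432, 'cx': 324.86788625183283, 'cy': 199.45296640693152, 'T': array([[-0.01120866, -0.99079046,  0.13493935,  0.46227293],
       [-0.99952555,  0.01497327,  0.02691609, -0.02269913],
       [-0.02868869, -0.13457364, -0.99048821,  0.94316152],
       [ 0.        ,  0.        ,  0.        ,  1.        ]])}
scene {'fx': 498.645613764102, 'fy': 498.645613764102, 'cx': 317.619591252389, 'cy': 188.36291817569258, 'T': array([[ 0.7603439 ,  0.41243841, -0.50176857,  0.96386746],
       [ 0.64927715, -0.46147511,  0.60454934, -0.48327945],
       [ 0.01778566, -0.78545228, -0.61866662,  0.60789655],
       [ 0.        ,  0.        ,  0.        ,  1.        ]])}
{'time': 0.1, 'q': array([-7.31662578e+01,  5.00663978e+00,  1.00382045e+01,  9.50985075e+01,
        3.71089317e-04,  8.99999990e+01]), 'qd': array([-0.01251072,  0.04157898,  0.04498527,  0.10030057, -0.04424012,
        0.01647227]), 'joint_efforts': array([-9.64844694e-04, -5.21562302e+01,  4.65653658e+01,  1.60133449e-02,
       -5.33555817e-05,  1.09775007e-05]), 'ee_pos': array([ 0.15922015, -0.52623596,  0.23065945]), 'tcp_rot': array([-1.79933057e+02, -3.71090285e-04,  1.68337428e+01]), 'wrist_force': array([ 0.13905657, -0.79332495, -0.57410056]), 'torque': array([-0.02148547,  0.00650141, -0.03496742]), 'grasp_force': 0.0, 'opening': 0.08514731792884066}
```

View pics/top.png

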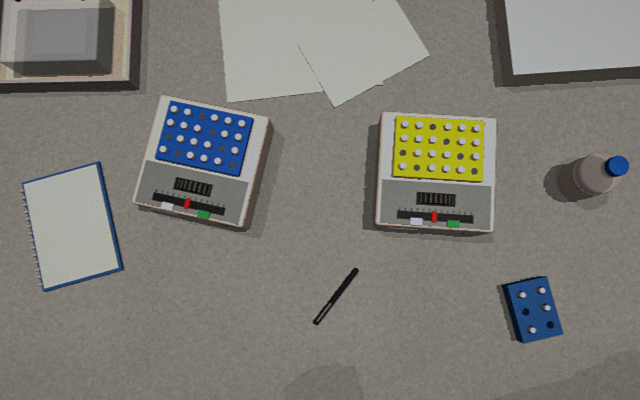

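The top view shows the yellow heater on the right (wheel ~(436,199), pointer ~(434,216), green clip ~(453,224)). I'll enlarge it to read the pixels more closely.

```bash
python3 - <<'E'
import cv2
a=cv2.imread("pics/top.png")[170:240,375:500]
cv2.imwrite("pics/c1.png",cv2.resize(a,None,fx=6,fy=6,interpolation=cv2.INTER_CUBIC))
E
```

```text
(no output)
```

View pics/c1.png

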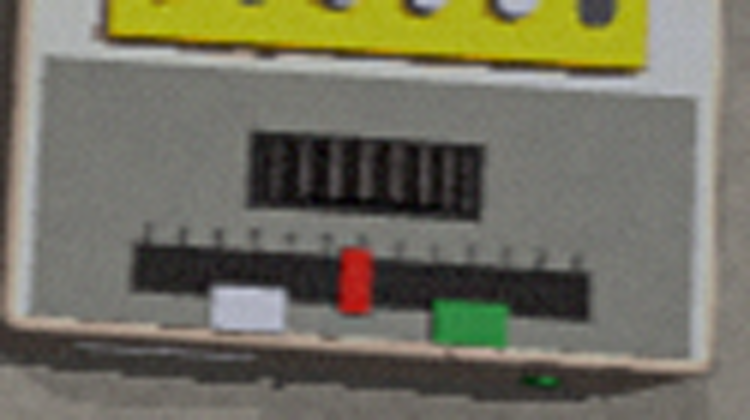

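In the enlarged crop, the wheel centre is at (366,174), the pointer at (356,281), the green clip at (471,323), and the slot ends at (134,266) and (589,295).

```bash
cat > h.py <<'E'
import numpy as np
def ray(p,T,px,z):
    d=T[:3,:3]@[(px[0]-p["cx"])/p["fx"],(px[1]-p["cy"])/p["fy"],1]
    o=T[:3,3]; return o+d*(z-o[2])/d[2]
E
python3 - <<'E'
from workcell import *
from h import *
p=camera_params("top");T=p["T"]
f=lambda u,v,z:ray(p,T,(375+u/6,170+v/6),z)
w=f(366,174,.088);r=f(356,281,.08);g=f(471,323,.0825);a=f(134,266,.08);b=f(589,295,.08)
y=(a-b)[:2];print("slot",np.linalg.norm(y));y/=np.linalg.norm(y);x=np.array([y[1],-y[0]])
print(w,r,g,"y",y,"yawdeg",np.degrees(np.arctan2(-y[0],y[1])))
for n,v in(("r-w",r-w),("g-r",g-r)):print(n,v[:2]@x,v[:2]@y)
o=sensors.get_obs();print("to wheel",(w-o["ee_pos"])/.05)
E
```

```text
slot 0.12677237669047484
[ 0.57673034 -0.18543105  0.088     ] [ 0.54760608 -0.18295241  0.08      ] [ 0.53516403 -0.21386306  0.0825    ] y [0.0784668  0.99691673] yawdeg -4.500442607764449
r-w -0.029228951680145613 0.00018571522665724802
g-r -0.009978228556623864 -0.03179163116313965
to wheel [ 8.35020373  6.81609821 -2.85318891]
```

```bash
python3 -m jog '[[[0.52,0.43,0,-0.53,0],[0.52,0.43,0,-0.53,0],[0.52,0.43,0,-0.53,0],[0.52,0.43,0,-0.53,0],[0.52,0.43,0,-0.53,0],[0.52,0.43,0,-0.53,0],[0.52,0.43,0,-0.53,0],[0.52,0.43,0,-0.53,0]]]' 40
python3 -m jog '[[[0.52,0.43,0,0,0],[0.52,0.43,0,0,0],[0.52,0.43,0,0,0],[0.52,0.43,0,0,0],[0.52,0.43,0,0,0],[0.52,0.43,0,0,0],[0.52,0.43,0,0,0],[0,0,0,0,0]]]'
```

```text
time: 0.9
ee_pos: [0.3681, -0.3533, 0.231]
tcp_rot: [-180.0, 0.0, -4.5]
wrist_force: [0.2, 1.3, 0.5]
opening: -0.0002
grasp_force: 0.0
time: 1.7
ee_pos: [0.5514, -0.2014, 0.2299]
tcp_rot: [-179.9, 0.1, -4.2]
wrist_force: [-0.1, 0.0, -0.6]
opening: 0.0001
grasp_force: 0.0
```

```bash
python3 - <<'E'
from workcell import *
import cv2
o=sensors.get_obs();print(o["ee_pos"],o["tcp_rot"]);cv2.imwrite("pics/w1.png",camera("wrist"));print(camera_params("wrist"))
E
```

```text
[ 0.55137611 -0.20141725  0.22993419] [-1.79938720e+02  6.97546988e-02 -4.17703508e+00]
{'fx': 302.5348001222776, 'fy': 302.5348001222776, 'cx': 324.6510482397199, 'cy': 199.0448609140233, 'tool_from_camera': array([[-1.26470180e-04, -9.49462023e-01, -3.13881907e-01,
         8.16912706e-02],
       [ 9.99999945e-01, -2.15974111e-04,  2.50377743e-04,
         3.16845828e-04],
       [-3.05514524e-04, -3.13881858e-01,  9.49461998e-01,
        -1.42875994e-01],
       [ 0.00000000e+00,  0.00000000e+00,  0.00000000e+00,
         1.00000000e+00]])}
```

View pics/w1.png

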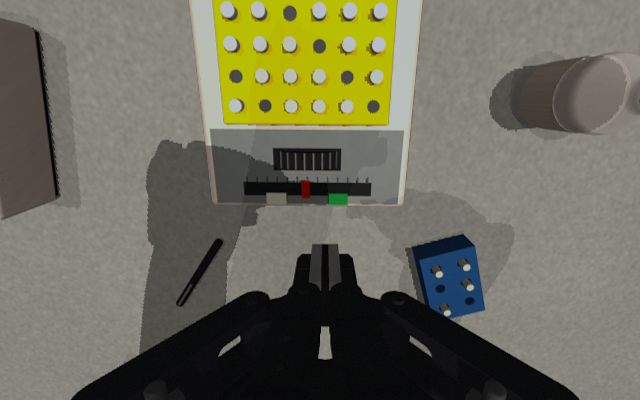

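The wrist view shows the wheel at (307,159), the pointer at (305.5,189), the green clip at (338.5,199) and slot ends at (244,188) and (371,189).

```bash
cat >> h.py <<'E'
from scipy.spatial.transform import Rotation as R
def wT(o,p):
    T=np.eye(4);T[:3,:3]=R.from_euler("xyz",o["tcp_rot"],degrees=True).as_matrix();T[:3,3]=o["ee_pos"]
    return T@p["tool_from_camera"]
E
python3 - <<'E'
from workcell import *
from h import *
o=sensors.get_obs();p=camera_params("wrist");T=wT(o,p)
f=lambda u,v,z:ray(p,T,(u,v),z)
w=f(307,159,.088);r=f(305.5,189,.08);g=f(338.5,199,.0815);a=f(244,188.5,.08);b=f(371,189,.08)
y=np.array([.0785,.9969]);x=np.array([y[1],-y[0]])
print(w,r,g,np.linalg.norm(a-b))
for n,v in(("r-w",r-w),("g-r",g-r),("mid-r",(a+b)/2-r)):print(n,v[:2]@x,v[:2]@y)
E
```

```text
[ 0.57863137 -0.18816516  0.088     ] [ 0.54681143 -0.18325961  0.08      ] [ 0.53424635 -0.21580967  0.0815    ] 0.12813491751993994
r-w -0.032106384239698936 0.002392477555126036
g-r -0.009970954798259492 -0.033435512603196445
mid-r 0.00027293047005840296 -0.002036210391037999
```

```bash
python3 -m jog '[[[0.27,0.25,-0.4,0,0],[0.26,0.24,-0.4,0,0],[0,0,-0.5,0,0],[0,0,-0.5,0,0],[0,0,-0.4,0,0],[0,0,-0.3,0,0],[0,0,0,0,0],[0,0,0,0,0]]]'
```

```text
time: 2.55
ee_pos: [0.5756, -0.1798, 0.1069]
tcp_rot: [180.0, -0.0, -4.4]
wrist_force: [-0.3, 0.1, 1.3]
opening: 0.0001
grasp_force: 0.0
```

```bash
python3 -m jog '[[[0.04,0.06,-0.1,0,0],[0,0,-0.1,0,0],[0,0,-0.1,0,0],[0,0,-0.1,0,0],[0,0,0,0,0],[0,0,0,0,0]]]'
```

```text
time: 3.15
ee_pos: [0.5782, -0.1765, 0.087]
tcp_rot: [180.0, -0.1, -4.4]
wrist_force: [0.1, 1.0, 7.3]
opening: 0.0002
grasp_force: 3.3
```

Fz of 7.3 N corresponds to about 5 mm of press, which is in range. Next I drag -18 mm along y and lift.

```bash
python3 -m jog '[[[-0.004,-0.06,0,0,0],[-0.005,-0.06,0,0,0],[-0.005,-0.06,0,0,0],[-0.005,-0.06,0,0,0],[-0.005,-0.06,0,0,0],[-0.004,-0.06,0,0,0],[0,0,0,0,0],[0,0,0,0,0]]]'
python3 -m jog '[[[0,0,0.2,0,0],[0,0,0.3,0,0],[0,0,0.4,0,0],[0,0,0.4,0,0],[0,0,0,0,0],[0,0,0,0,0]]]'
python3 - <<'E'
from workcell import *
import cv2
o=sensors.get_obs();print(o["ee_pos"],o["tcp_rot"])
a=camera("wrist");cv2.imwrite("pics/w2.png",a)
t=camera("top");cv2.imwrite("pics/t2.png",t)
cv2.imwrite("pics/v2.png",cv2.vconcat([cv2.resize(a[100:300,200:450],(750,600))[:350],cv2.resize(t[180:240,375:500],(750,360),interpolation=cv2.INTER_CUBIC)[:240]]))
E
```

```text
time: 3.95
ee_pos: [0.5767, -0.1948, 0.0871]
tcp_rot: [180.0, -0.1, -4.4]
wrist_force: [-0.7, -1.6, 7.0]
opening: -0.0004
grasp_force: 3.2
time: 4.55
ee_pos: [0.5767, -0.1944, 0.1519]
tcp_rot: [180.0, -0.1, -4.4]
wrist_force: [-0.3, 0.5, -0.3]
opening: -0.0001
grasp_force: 0.0
[ 0.57665439 -0.19443991  0.15193736] [ 1.79989149e+02 -5.77204238e-02 -4.36127064e+00]
```

View pics/v2.png

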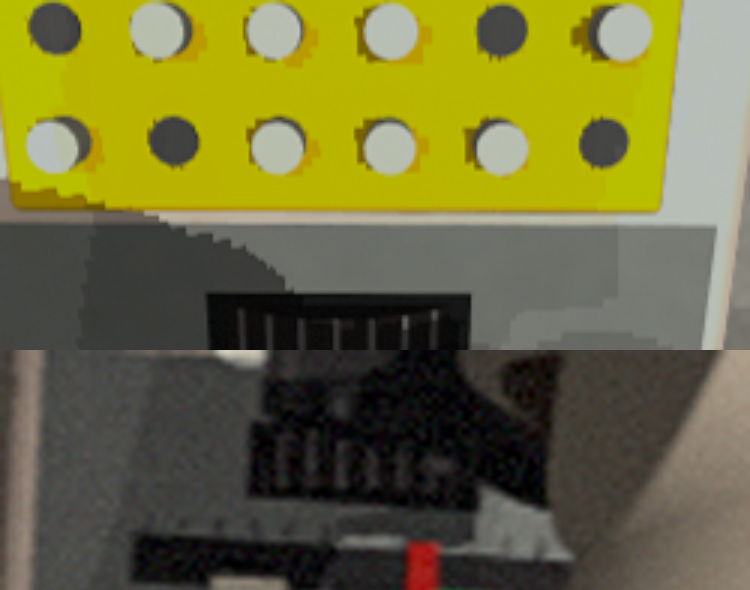

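The top crop has the pointer at u=422 (was 356), so it rolled about 18.5 mm with no slip. About 14 mm remain.

```bash
python3 -m jog '[[[0.024,0.31,-0.4,0,0],[0,0,-0.4,0,0],[0,0,-0.2,0,0],[0,0,-0.1,0,0],[0,0,-0.1,0,0],[0,0,-0.1,0,0],[0,0,0,0,0],[0,0,0,0,0]]]'
python3 -m jog '[[[-0.004,-0.06,0,0,0],[-0.005,-0.06,0,0,0],[-0.005,-0.06,0,0,0],[-0.005,-0.06,0,0,0],[-0.004,-0.04,0,0,0],[0,0,0,0,0],[0,0,0,0,0]]]'
python3 -m jog '[[[0,0,0.2,0,0],[0,0,0.3,0,0],[0,0,0.6,0,0],[0,0,0.6,0,0],[-0.8,0,0.3,0,0],[-0.8,0,0.2,0,0],[0,0,0,0,0],[0,0,0,0,0]]]'
python3 - <<'E'
from workcell import *
import cv2
t=camera("top");a=camera("wrist")
cv2.imwrite("pics/v3.png",cv2.vconcat([cv2.resize(a,(640,400))[:360],cv2.resize(t[180:240,375:481],(640,362),interpolation=cv2.INTER_CUBIC)[:240]]))
E
```

```text
time: 5.45
ee_pos: [0.5777, -0.1792, 0.0875]
tcp_rot: [180.0, -0.1, -4.4]
wrist_force: [-3.5, 1.0, 6.0]
opening: -0.0003
grasp_force: 3.1
time: 6.15
ee_pos: [0.5767, -0.1934, 0.0876]
tcp_rot: [180.0, -0.1, -4.4]
wrist_force: [-3.1, 0.2, 6.8]
opening: -0.0003
grasp_force: 3.0
time: 6.95
ee_pos: [0.4966, -0.1932, 0.1982]
tcp_rot: [180.0, -0.2, -4.4]
wrist_force: [0.4, 1.1, -0.4]
opening: -0.0
grasp_force: 0.0
```

View pics/v3.png

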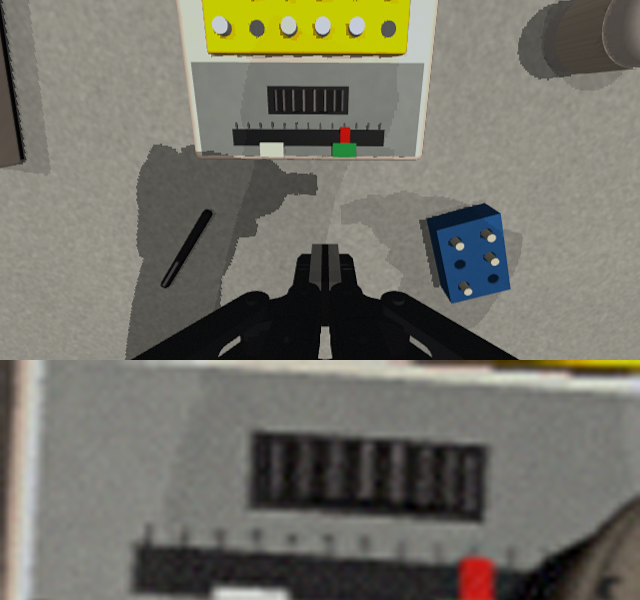

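The wrist view has the red pointer at u=345 and the green clip centred at u≈344.5, so they are aligned. The robot is clear.

```bash
python3 -c "
from workcell import ticket
print(ticket.job_done())"
```

```text
the job is handed in; nothing more can be done
None
```

The yellow-block heater's pointer stands at the middle of the green clip (within about 1 mm in the last wrist picture); the blue-block heater was never touched, the arm is clear, and the job is handed in after about 7 s of robot time.

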